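# Show the tools for reworking a returned bottle

## Robot

A 6-joint arm with a two-finger parallel gripper is mounted at the origin on a cart in front of the work surface, level with it; the furniture and walls round the work are solid. World frame = base frame: x ahead of the robot, y to its left, z up, the work surface at z = 0. Lengths are in mm, angles in rad, forces in N, time in s.
With the tool pointing down it reaches from about 225 to 725 mm from the base axis. Payload 3.1 kg.
Tool frame: the origin (TCP) lies on the centre line of the jaws, within the pads' length; the fingertips stand 22 mm ahead of it and the grasp point (between the pads) lies 3 mm ahead of it; z points along the fingers, y is the direction in which the jaws open and shut (so a half turn about z gives the same grasp; the last joint's range is limited). The gripper opens to 85 mm and grips with 20 to 120 N. Pads are 22 mm wide; open, the fingers measure 114 mm over their backs; the gripper's body (76 mm by 85 mm) begins 54 mm behind the grasp point. The pads swing forward as they close: fully open they stand 13 mm farther back than shut.
Start: joints at [-1.241, 0.048, 0.099, 1.622, 0, 1.443], TCP at [232.022, -470.939, 253.312] pointing down, gripper open.
Joint ranges: [-2.91, 2.91], [-0.99, 1.94], [-1.21, 1.42], [-2.12, 2.29], [-1.49, 1.47], [-3.14, 3.14]. Speed limits (rad/s): [2.79, 2.79, 3.14, 3.14, 3.14, 3.14].

## Interface

Orientations are given as a rotation vector (axis times angle).
In Python, from plant import arm, viewer gives the robot as it stands. Calls block until the motion is done:
- arm.movep(position, orientation): joint-space move of the TCP to a pose.
- arm.move_straight(position, vel=150, attitude=None, contact_N=None): straight line of the TCP; attitude=None keeps the orientation; vel is the mean speed in mm/s. With contact_N (N) it stops when the force on the tool has changed by that much, and returns True; else False.
- arm.goto_joints(angles): joint-space move.
- arm.move_gripper(opening): finger opening in mm; the grip force is fixed at half the most; returns when the fingers have stopped.
- arm.pause(seconds).
- arm.inverse_kinematics(position, orientation): joint angles nearest the present ones, or None.
- viewer.capture(name): name is "scene" or "top" or "wrist"; returns a dict with "color" (480x640x3 uint8, red, green, blue), "fx", "fy", "cx", "cy" (pixels), "position" and "orientation" of the camera in the world; the wrist camera has in their place "tool_from_camera" (4x4, takes a point from camera to tool coordinates, whose origin is the TCP and whose axes are the flange's). Camera axes: x right, y up, looking along -z (the intrinsics and any distortion apply to the point x, -y, -z); pixel columns grow to the right and rows downward; lengths in mm; the calibration is good to about 2 mm. A picture is of the moment at which its call begins: read the wrist's pose just before it. There is no depth.
A pose or a line that the arm cannot do raises arm.PlanningError and nothing moves.
- arm.finish_job(): hands the job in, once; it reports no verdict.
Readings, each from a call of its own:
- arm.read_clock(): time.
- arm.read_q(): joint angles.
- arm.read_joint_velocities(): joint speeds.
- arm.read_effort(): joint torques, N m.
- arm.read_position(): TCP position.
- arm.read_eef_rot(): TCP orientation.
- arm.read_ft_force(): force on the tool from outside, world axes, zero at the start.
- arm.read_wrist_torque(): the same for the moment, N m.
- arm.read_gripper_width(): finger opening in mm.
Only numpy, scipy, OpenCV 4.12 (cv2) and the standard library are available. Lean on these libraries where they do the work, as an engineer would, in place of code of your own. Each camera call takes 0.05 s, during which the arm holds its last target. There are 200 camera calls.

## Task

Show a trainee, in the order of use, what is needed to open, refill and relabel a returned bottle: point first at the ring of the red cap key, then at the tip of the steel funnel's spout, then at the middle of the white label roll, each time from straight above with the fingertips about 3 cm clear of it, holding still for two seconds. Touch and move nothing at all, and do not bring the fingertips down over the tan tape roll. Finish while still pointing at the label roll, without backing away.

Things in the scene. Their poses are not given: they have to be found in the camera images.
- cap_key: Red plastic ring key for bottle caps, lying flat: 180 mm long, 14 mm thick, a straight handle with a 53 mm wide open ring at one end. Origin: centre of its underside; own z up, y along its length, the ring at the -y end. Loose.
- key_ring (a point): Point to be shown on the red cap key: centre of its ring, level with its top face, 14 mm above the table and 64 mm along -y from the key's origin.
- funnel: Steel funnel standing upside down on its wide rim, spout up: 101 x 122 mm across (with a small hanging eye), 108 mm tall. Origin: middle of its footprint at table level; z up. Loose.
- spout_tip (a point): Point to be shown on the funnel: centre of the upper end of its spout (the spout is about 28 mm wide at most), 108 mm above the table.
- label_roll: White roll of blank paper labels with a brown core, lying flat: 82 mm across, 38 mm high. Origin: centre of its underside; z up. Loose.
- roll_top (a point): Point to be shown on the label roll: over the middle of its core, level with its top face, 38 mm above the table.
- tape_roll: Tan roll of adhesive tape with a wide hole, lying flat: 98 mm across, 25 mm high; it looks like the label roll but is lower, wider and tan. Not to be pointed at. Origin: centre of its underside. Loose.
- scissors: Blue-handled scissors lying flat behind the work, 199 x 87 mm, 9 mm high. Origin: about the middle of the underside, y along the length. Bystander.
- marker: Blue and white marker pen lying flat behind the work, beside a yellow pad, 135 mm long along its own y, 16 mm high. Origin: centre of its underside. Bystander. Farther back, unlisted, stand a few amber bottles, 77 mm across and 222 mm tall.
Things that resemble listed ones, but are neither listed nor needed, are in the scene too. Of the things that look like the label_roll, take the one that is farthest from the robot's base at the start.

How it is judged:
By the outcome, as a careful person would: the job done as asked, in the order asked, and still so for the second after the job is handed in, with the robot touching nothing.
It also fails if it takes over 48 s, if anything falls off the work surface, if the arm or the gripper's body presses on something with over 40 N, if the wrist force passes 120 N, or if a joint passes its speed limit or range.

## Working session

There is one attempt and no reset: what is moved stays moved. The work goes in short steps, each a Python script; the robot and the scene stay as the last script left them, time stands still between calls to the robot, and variables do not carry over. Pictures are saved under pics/ and viewed, about 8 in all and at most 12, crops included, and the job is handed in when it is done.

```bash
mkdir -p pics; ls; cat > h.py <<'E'
import numpy as np, cv2, pickle
from scipy.spatial.transform import Rotation as R
from plant import arm, viewer
def snap(name,fn):
    c=viewer.capture(name); cv2.imwrite('pics/'+fn+'.png',c['color'][...,::-1]); pickle.dump(c,open('pics/'+fn+'.pkl','wb')); return c
def Rot(o):
    o=np.array(o,float)
    return o if o.shape==(3,3) else (R.from_rotvec(o).as_matrix() if o.size==3 else R.from_quat(o).as_matrix())
def ground(c,u,v,z,pose=None):
    "pixel -> world at height z"
    k=np.array([[c['fx'],0,c['cx']],[0,c['fy'],c['cy']],[0,0,1]])
    d=c.get('distortion'); 
    p=cv2.undistortPoints(np.array([[[u,v]]],float),k,None if d is None else np.array(d,float))[0,0]
    r=np.array([p[0],-p[1],-1.])
    if pose is None: P,M=np.array(c['position']),Rot(c['orientation'])
    else:
        T=np.array(c['tool_from_camera']);M0=Rot(pose[1]);M=M0@T[:3,:3];P=np.array(pose[0])+M0@T[:3,3]
    r=M@r; return P+r*(z-P[2])/r[2]
E
python3 - <<'E'
from h import *
for n in('top','scene'):
    c=snap(n,n+'0'); print({k:v for k,v in c.items() if k!='color'})
print(arm.read_eef_rot(),arm.read_clock(),arm.read_gripper_width())
E
```

```text
pics
{'fx': 559.3370426749302, 'fy': 559.3370426749302, 'cx': 320.3786417793175, 'cy': 248.46809987806967, 'position': array([ 341.91981082,  -20.57932303, 1210.04531815]), 'orientation': array([ 0.15027474, -0.13295684, -1.58587533])}
{'fx': 535.8501145496551, 'fy': 535.8501145496551, 'cx': 320.26393850707564, 'cy': 240.00997516689355, 'position': array([  5.65416268, 800.76063496, 972.93745081]), 'orientation': array([ 0.32680485, -1.05119742, -2.34253742])}
[-3.05759003e+00 -7.12309476e-01  3.41342817e-04] 0.1 85.55518522232654
```

View pics/top0.png

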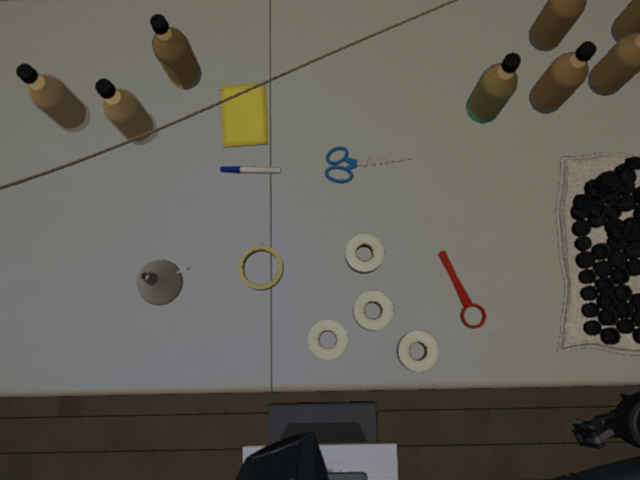

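View pics/scene0.png

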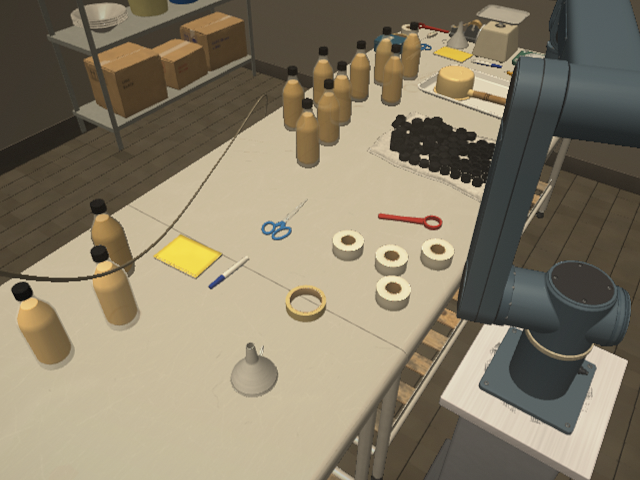

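The top view shows the red key with its ring at (473,315), the funnel with its spout tip at about (148,278), and the tan tape roll at (261,268). There are four white rolls, at (364,253), (373,310), (328,340) and (418,351). The base is below the bottom centre, so (364,253) should be the farthest. I'll check this with numbers and a crop, and also check the hanging cord.

```bash
python3 - <<'E'
from h import *
t=pickle.load(open('pics/top0.pkl','rb'));s=pickle.load(open('pics/scene0.pkl','rb'))
for n,u,v,z in[('r1',364,253,38),('r2',373,310,38),('r3',328,340,38),('r4',418,351,38),('ring',473,315,14),('spout',148,278,108),('tape',261,268,25)]:
    p=ground(t,u,v,z);print(n,p.round(),np.hypot(*p[:2]).round())
for n,u,v,z in[('r1',348,240,38),('ring',432,222,14),('spout',251,346,108)]: print('scene',n,ground(s,u,v,z).round())
# cord height
a,b,c0=[ground(t,*q,0) for q in((0,187),(460,0))]+[t['position']]
n=np.cross(a-c0,b-c0)
for q in((20,277),(100,276),(160,247),(200,199),(240,130)):
    P=s['position'];d=ground(s,*q,0)-P;print('cord',(P+d*(n@(c0-P))/(n@d)).round())
im=cv2.imread('pics/top0.png')
A=cv2.resize(im[225:375,300:500],None,fx=4,fy=4,interpolation=cv2.INTER_CUBIC);cv2.imwrite('pics/a.png',A[:600,:800])
B=cv2.resize(im[240:320,110:300],None,fx=4,fy=4,interpolation=cv2.INTER_CUBIC);cv2.imwrite('pics/b.png',B)
E
```

```text
r1 [ 543. -102.   38.] 553.0
r2 [ 422. -117.   38.] 438.0
r3 [362. -22.  38.] 363.0
r4 [ 337. -206.   38.] 395.0
ring [ 409. -330.   14.] 526.0
spout [490. 334. 108.] 593.0
tape [518. 118.  25.] 531.0
scene r1 [ 543. -104.   38.]
scene ring [ 405. -325.   14.]
scene spout [490. 341. 108.]
cord [327. 705. 705.]
cord [503. 570. 490.]
cord [818. 269. 149.]
cord [1049.  -62.  -22.]
cord [1094. -312.   83.]
```

View pics/a.png

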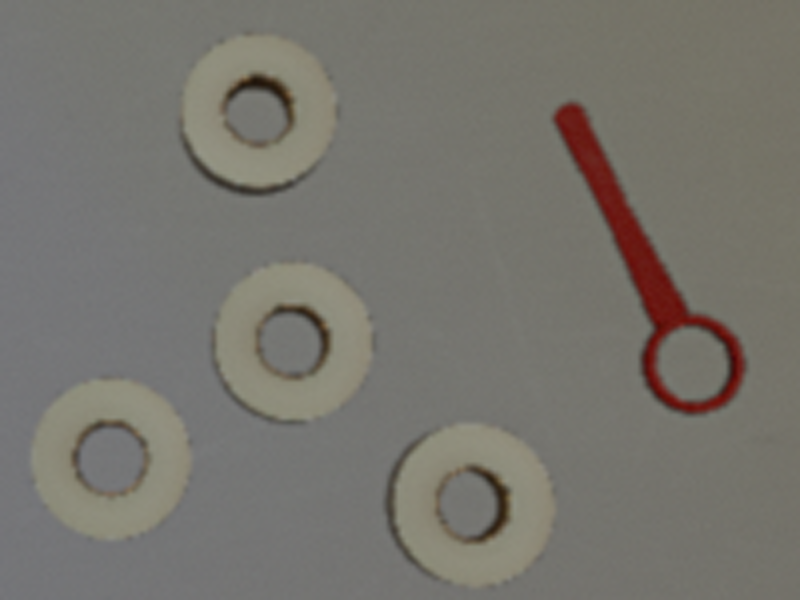

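View pics/b.png

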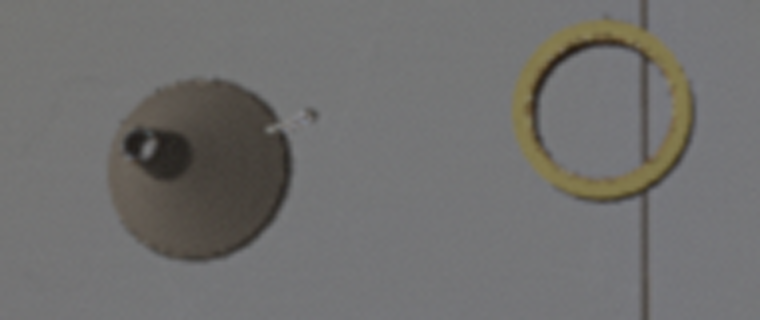

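The far roll, at top-view pixel (364.7,252.5), lies 553 mm from the base. The others are at 438, 363 and 395 mm, so it is the one meant. Refined pixels are ring (473.5,315.7) and spout (145.3,276.2). Next I'll close the gripper and hover above the ring for a close look.

```bash
python3 - <<'E'
from h import *
t=pickle.load(open('pics/top0.pkl','rb'))
pts=[ground(t,473.5,315.7,14),ground(t,145.3,276.2,108),ground(t,364.7,252.5,38)]
for p in pts: print(p.round(1))
arm.move_gripper(0)
o=arm.read_eef_rot()
p=pts[0]; arm.movep([p[0],p[1],170],o)
for p in pts: print(arm.inverse_kinematics([p[0],p[1],p[2]+52],o), arm.inverse_kinematics([p[0],p[1],280],o))
pose=(arm.read_position(),arm.read_eef_rot());c=snap('wrist','w0');pickle.dump(pose,open('pics/w0p.pkl','wb'))
print(pose,c['tool_from_camera'].round(3).tolist(),{k:v for k,v in c.items() if k not in('color','tool_from_camera')},arm.read_clock(),arm.read_gripper_width())
E
```

```text
[ 407.9 -331.3   14. ]
[493.6 339.6 108. ]
[ 544.5 -103.7   38. ]
[-8.09717048e-01  9.26642864e-02 -2.28730060e-01  1.24931996e+00
 -4.26144589e-05  1.87409105e+00] [-8.09717048e-01  5.77325218e-02  1.62650448e-01  1.67563223e+00
 -4.26144589e-05  1.87409105e+00]
[ 4.90783510e-01  2.39569769e-01  1.26676124e-01  1.45792185e+00
 -9.04190068e-05 -3.10859369e+00] [ 4.90783510e-01  2.56700380e-01  3.85878018e-01  1.69999313e+00
 -9.04190068e-05 -3.10859369e+00]
[-3.09090809e-01  1.50332786e-01 -1.16405543e-01  1.30400650e+00
 -7.67515736e-05  2.37471729e+00] [-3.09090809e-01  1.33969330e-01  2.44568624e-01  1.68134412e+00
 -7.67515736e-05  2.37471729e+00]
(array([ 407.70036638, -332.17604927,  170.64182057]), array([ 3.05823922e+00,  7.11737664e-01, -1.96313144e-04])) [[0.0, 0.962, 0.274, 70.129], [1.0, -0.0, 0.0, 0.199], [0.0, 0.274, -0.962, -120.15], [0.0, 0.0, 0.0, 1.0]] {'fx': 367.82798621436825, 'fy': 367.82798621436825, 'cx': 315.98069244005916, 'cy': 245.21074812466298} 1.8667 -0.3274236463895527
```

View pics/w0.png

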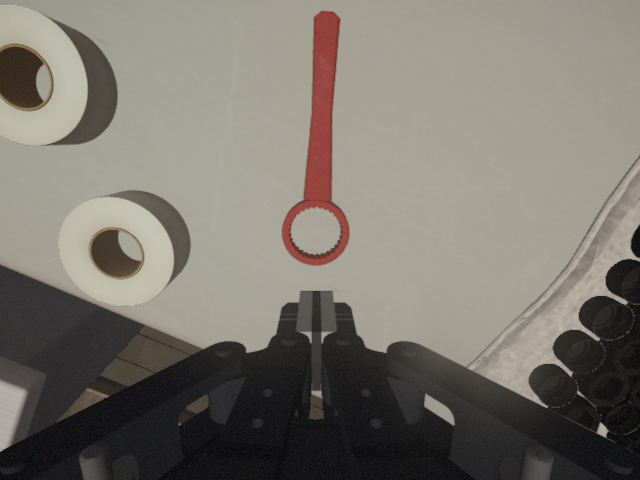

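```bash
python3 - <<'E'
from h import *
c=pickle.load(open('pics/w0.pkl','rb'));pose=pickle.load(open('pics/w0p.pkl','rb'))
print('ring wrist',ground(c,315.7,232,14,pose))
T=c['tool_from_camera']
for v in (291,331):
  r=T[:3,:3]@np.array([0,-(v-c['cy'])/c['fy'],-1.])
  for x in(11,0,-11): print(v,x,T[2,3]+r[2]*(x-T[0,3])/r[0])
E
```

```text
ring wrist [ 409.36779302 -331.56272923   14.        ]
291 11 19.073364266292387
291 0 44.97357272015698
291 -11 70.87378117402157
331 11 -13.670245083015985
331 0 6.138555251903128
331 -11 25.94735558682224
```

The wrist view has the ring centre at pixel (315.7,232), about 1.5 mm from the top-view estimate. The closed fingertips appear 19–22 mm ahead of the TCP, so TCP = target + 52 mm. Now I'll point at the ring, then look at the funnel from above.

```bash
python3 - <<'E'
from h import *
o=arm.read_eef_rot()
arm.move_straight([408.7,-331.4,66],vel=80); print(arm.read_position(),arm.read_clock())
arm.pause(2.5); print(arm.read_position(),arm.read_ft_force().round(1),arm.read_clock())
arm.move_straight([408.7,-331.4,280],vel=150)
yaw=1.30
o2=(R.from_euler('z',yaw)*R.from_rotvec(o)).as_rotvec()
arm.movep([493.6,339.6,280],o2); arm.pause(.3)
pose=(arm.read_position(),arm.read_eef_rot());c=snap('wrist','w1');pickle.dump(pose,open('pics/w1p.pkl','wb'))
print(pose,arm.read_q(),arm.read_clock())
E
```

```text
[ 409.14399276 -331.86322263   66.79116957] 3.3167
[ 408.68939148 -331.40565789   66.0067114 ] [ 0.4 -0.5 -0.7] 5.8167
(array([493.86483115, 339.15708903, 280.03376013]), array([2.00628124e+00, 2.41564533e+00, 2.20701286e-03])) [ 4.90526659e-01  2.54680401e-01  3.83523856e-01  1.69774174e+00
 -8.15545187e-04  1.87644675e+00] 10.15
```

View pics/w1.png

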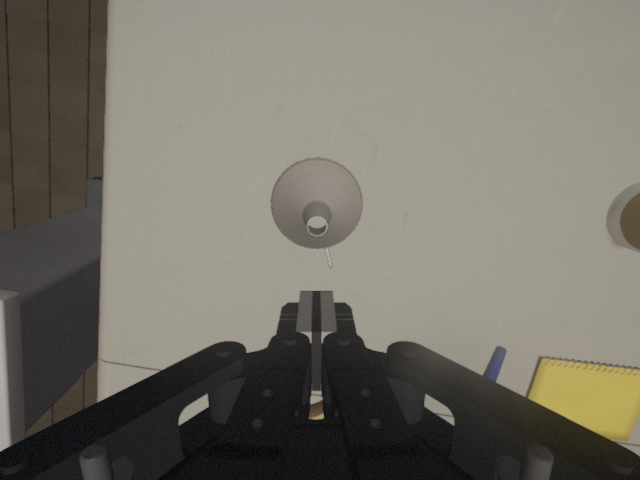

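The funnel's spout opening is at pixel (317,226), with nothing else near. I'll correct for that, point, then go high to the label roll.

```bash
python3 - <<'E'
from h import *
c=pickle.load(open('pics/w1.pkl','rb'));pose=pickle.load(open('pics/w1p.pkl','rb'))
p=ground(c,317,226,108,pose);print('spout',p)
p=(p+np.array([493.6,339.6,108]))/2
o=arm.read_eef_rot()
arm.move_straight([p[0],p[1],160],vel=80);arm.pause(2.7); print(arm.read_position(),arm.read_ft_force().round(1),arm.read_clock())
arm.move_straight([p[0],p[1],300],vel=150)
o2=(R.from_euler('z',-.8)*R.from_rotvec(o)).as_rotvec()
arm.movep([544.5,-103.7,220],o2); arm.pause(.3)
pose=(arm.read_position(),arm.read_eef_rot());c=snap('wrist','w2');pickle.dump(pose,open('pics/w2p.pkl','wb'))
print(pose,arm.read_clock())
E
```

```text
spout [495.170168   341.92683986 108.        ]
[494.3893957  340.76623528 160.02088042] [-0.2  0.6  0.1] 14.5
(array([ 544.75179268, -103.06843121,  220.16603437]), array([2.78697899e+00, 1.44540469e+00, 1.59772766e-03])) 17.6
```

View pics/w2.png

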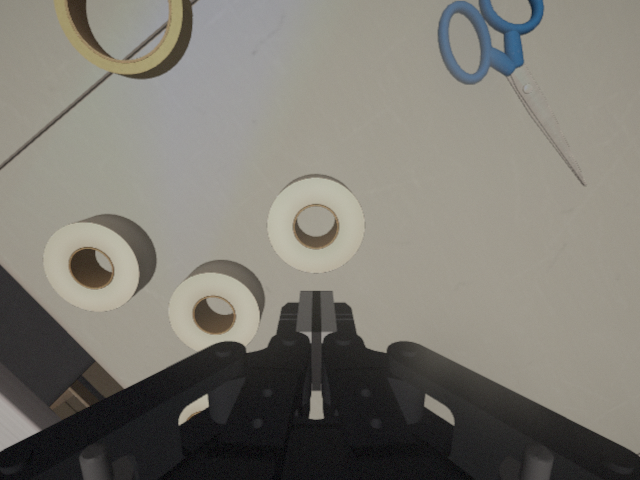

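The roll's core is centred at pixel (316,226), and the other white rolls are to the left and nearer the base. I'll descend, hold and hand in.

```bash
python3 - <<'E'
from h import *
c=pickle.load(open('pics/w2.pkl','rb'));pose=pickle.load(open('pics/w2p.pkl','rb'))
p=ground(c,316,226,38,pose);print('roll',p)
p=(p+np.array([544.5,-103.7,38]))/2
arm.move_straight([p[0],p[1],90],vel=80);arm.pause(2.8)
print(arm.read_position(),arm.read_ft_force().round(1),arm.read_clock())
snap('top','top1')
a,b=[cv2.imread(f'pics/top{i}.png').astype(int) for i in(0,1)]
for n,(u,v) in dict(key=(462,290),funnel=(160,282),tape=(261,268),r3=(328,340)).items():
    print(n,np.abs(a-b)[v-30:v+30,u-25:u+25].mean().round(2))
arm.finish_job();print(arm.read_clock())
E
```

```text
roll [ 545.79949421 -103.06940697   38.        ]
[ 545.15428021 -103.38116484   90.00063339] [ 0.1 -0.   0.3] 22.175
key 10.13
funnel 9.46
tape 10.86
r3 55.31
the job is handed in; nothing more can be done
the job is handed in; nothing more can be done
```

View pics/top1.png

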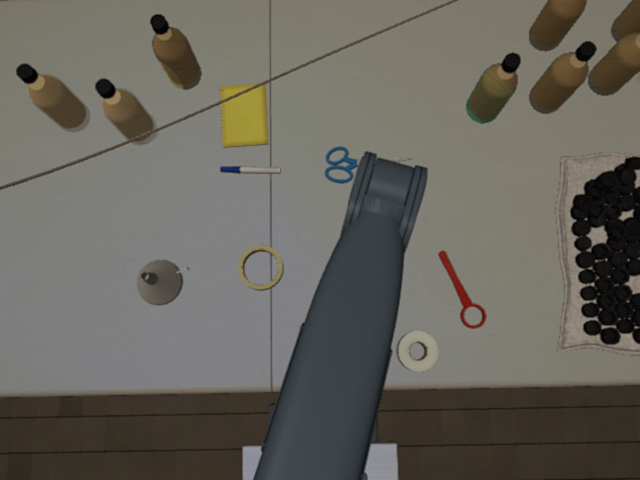

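I pointed, with the gripper closed and from straight above, at the key ring, then the spout tip, then the middle of the farthest white label roll. Each time the fingertips were 30 mm clear of the target and held for at least 2.5 s. I handed the job in at about 22 s, still pointing at the roll.

**Which roll:** of the four white rolls, the one I pointed at is 553 mm from the base. The others are at 438, 363 and 395 mm.

**Accuracy:** the top and wrist camera positions agreed to about 1.5 mm for the ring and the roll, and about 3 mm for the spout. For the spout and roll I used the mean, and for the ring about that. The wrist view put the closed fingertips 19–22 mm ahead of the TCP. I used 22 mm, so the real gap could be up to 3 mm larger.

**Touching nothing:** the wrist force stayed below 1 N at each hold. Moves between targets were high, including any crossing of the tape roll.

**Weak check:** my picture-difference test was inconclusive, showing about 10 grey levels even around untouched things, perhaps from a change in brightness. By eye, the last top picture shows the key, funnel, tape roll, marker and nearest white roll (418,351) at the same pixels as at the start. The arm hides the label roll and the other two white rolls, so I couldn't check those that way.

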